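# Pack four plaster dental casts in their delivery trays

### The arm

A 6-joint arm with a two-finger parallel gripper is mounted at the origin on the work surface. World frame = base frame: x ahead of the robot, y to its left, z up, the work surface at z = 0. Lengths are in mm, angles in rad, forces in N, time in s.
With the tool pointing down it reaches from about 350 to 850 mm from the base axis. Payload 8.1 kg.
Tool frame: the origin (TCP) lies on the centre line of the jaws, within the pads' length; the fingertips stand 19 mm ahead of it and the grasp point (between the pads) is the TCP (robot.tcp_to_tips is the distance from the TCP to the fingertips, in mm); z points along the fingers, y is the direction in which the jaws open and shut (so a half turn about z gives the same grasp; the last joint's range is limited). The gripper opens to 85 mm and grips with 20 to 120 N. Pads are 22 mm wide; open, the fingers measure 114 mm over their backs; the gripper's body (76 mm by 85 mm) begins 54 mm behind the grasp point. The pads swing forward as they close: fully open they stand 13 mm farther back than shut.
Start: joints at [1.103, 0.13, 1.488, -0, 1.523, -0.085], TCP at [224.091, 556.587, 250.292] pointing down, gripper open.
Joint ranges: [-2.96, 2.96], [-0.89, 2.26], [0.02, 2.5], [-1.34, 4.48], [0, 2.73], [-2.66, 2.66]. Speed limits (rad/s): [2.39, 2.39, 2.79, 3.14, 3.14, 3.14].

### API

Orientations are given as a rotation vector (axis times angle).
In Python, from cell import robot gives the robot as it stands.
- The arm moves only by the tool arm_command, never from a script. Its argument "motion" is a list of rows, each a list of 3 entries, a list of its own where there are three numbers: the closure in counts, from 0 (fully open) to 255 (shut), then the shift along the tool's x, y, z in mm, then the turn, a rotation vector about the tool's x, y, z in rad. In form: [[grip, [dx, dy, dz], [wx, wy, wz]], ...]. A call has 1 to 12 rows; each row is the pose to reach, as a shift and turn from the pose commanded when the call began, along the tool's axes at that moment; what a row does not reach only later rows make up. A row lasts 1/8 s, in which the tool goes at most 62.5 mm and 10.7 degrees, less where a joint would pass 70% of its speed; a pose out of reach is approached as far as the arm can. A call with a gripper value outside its range is refused whole. The fingers move at their own pace and stop on an object; the grip force is fixed at half the most. Time passes only in rows, so rows that repeat a pose let the fingers close. It gives the time, the measured TCP pose, the force and the opening at its end, in the units of the state.
- robot.sense(): the state, without advancing time (a new reading comes with each control period).
- robot.camera(name): name is "side" or "top" or "wrist"; returns the picture (480x640x3 uint8, blue, green, red); there is no depth.
- robot.get_calibration(name): a dict with "mtx" (3x3 intrinsics, pixels), "position" and "orientation" of the camera in the world. Camera axes: x right, y up, looking along -z (the intrinsics and any distortion apply to the point x, -y, -z); pixel columns grow to the right and rows downward; lengths in mm; the calibration is good to about 2 mm. The wrist camera is an equidistant fisheye: a pixel r from the principal point sees the ray r / f radians off the axis. A picture is of the moment at which its call begins: read the wrist's pose just before it. get_calibration takes no time and is no camera call; for the wrist camera it gives the pose at the moment of the call.
- robot.finish_job(): hands the job in, once; it reports no verdict.
Trained networks look in the newest picture that a camera, given by its name, has taken for a name from the list of things; names that differ only in an ending like _2 or _b are one class to them, and where a whole thing is asked for, a point or a joint stands for the part that bears it (a point fixed in the world has none). Each returns a list of dicts, best first, with "confidence" (0 to 1); they miss things now and then, are a little off and sometimes report something else, mostly with a low value. They report only what shows in the picture. A call takes as long as a camera call. They do not tell look-alikes from the thing itself.
- robot.find_in(camera, query): "at" ([x, y, z] in mm, in world coordinates, good to about 4 mm: the middle of the surface that is visible of it).
The state is a dict: "t": time; "q": joint angles; "joint_vel": joint speeds; "tau": joint torques, N m; "eef_pos": TCP position; "tool_rot": TCP orientation; "ft_force": force on the tool from outside, world axes, zero at the start; "torque": the same for the moment, N m; "gripper_width": finger opening in mm.
Only numpy, scipy, OpenCV 4.12 (cv2) and the standard library are available. Lean on these libraries where they do the work, as an engineer would, in place of code of your own. Each camera call takes 0.05 s, during which the arm holds its last target. There are 200 camera calls.

### The job

The four plaster casts on the dental bench go out today: put each one in the shallow tray whose recess is cut to its outline, upright, flat on the recess floor and square with it (either way round is fine). Plaster chips, so set the casts down rather than drop them and do not tip them over, and leave the two powder jars standing where they are among them.

Things in the scene. Friction and masses are not known exactly. Their poses are not given: they have to be found in the camera images.
- full_arch: Origin at the centre of its underside, z up. Plaster cast, loose, cream white with a tooth or two in ivory: base 22 mm high, teeth standing on it up to 31 mm above the underside. Whole dental arch: the largest, rectangular base 64 mm (x) by 50 mm (y), a horseshoe of 13 teeth on top. About 130 g.
- half_arch: Origin at the centre of its underside, z up. Plaster cast, loose, cream white with a tooth or two in ivory: base 22 mm high, teeth standing on it up to 31 mm above the underside. One side of an arch: long narrow base 58 mm (x) by 24 mm (y), one nearly straight row of 7 teeth along x. About 60 g.
- front_piece: Origin at the centre of its underside, z up. Plaster cast, loose, cream white with a tooth or two in ivory: base 22 mm high, teeth standing on it up to 31 mm above the underside. Front teeth only: short rectangular base 40 mm (x) by 32 mm (y), a tight curve of 6 small teeth. About 50 g.
- single_tooth: Origin at the centre of its underside, z up. Plaster cast, loose, cream white with a tooth or two in ivory: base 22 mm high, one ivory tooth stump 17 mm wide standing on it, its top 34 mm above the underside. Round base 28 mm in diameter. About 30 g.
- tray_full: Fixed shallow delivery tray, same outside as the others: 98 mm (its x) by 84 mm (its y), 8 mm high, grey frame round a black recess 4 mm deep (recess floor 4 mm above the bench). Origin at the centre of its underside, recess centred on it. Recess: the largest, rectangular, 80 mm (x) by 66 mm (y).
- tray_half: Fixed shallow delivery tray, same outside as the others: 98 mm (its x) by 84 mm (its y), 8 mm high, grey frame round a black recess 4 mm deep (recess floor 4 mm above the bench). Origin at the centre of its underside, recess centred on it. Recess: long narrow rectangle, 74 mm (x) by 40 mm (y).
- tray_front: Fixed shallow delivery tray, same outside as the others: 98 mm (its x) by 84 mm (its y), 8 mm high, grey frame round a black recess 4 mm deep (recess floor 4 mm above the bench). Origin at the centre of its underside, recess centred on it. Recess: short rectangle, 56 mm (x) by 48 mm (y).
- tray_single: Fixed shallow delivery tray, same outside as the others: 98 mm (its x) by 84 mm (its y), 8 mm high, grey frame round a black recess 4 mm deep (recess floor 4 mm above the bench). Origin at the centre of its underside, recess centred on it. Recess: round, 44 mm in diameter.
- jar_wide: Bystander: low white powder jar with a white cap, 46 mm in diameter, 36 mm high, loose, standing among the casts. Origin at the centre of its underside.
- jar_tall: Bystander: slim white powder jar with a white cap, 36 mm in diameter, 52 mm high, loose, standing among the casts. Origin at the centre of its underside.
There are look-alikes about, which are no part of the job. What is shaped like the full_arch but orange is not meant. What is shaped like the front_piece but orange is not meant.

How it is judged:
By the outcome, as a careful person would: the job done as asked, in the order asked, and still so for the second after the job is handed in, with the robot touching nothing.
It also fails if it takes over 115 s, if anything falls off the work surface, if the arm or the gripper's body presses on something with over 40 N, if the wrist force passes 120 N, or if a joint passes its speed limit or range.

## Working session

There is one attempt and no reset: what is moved stays moved. The work goes in short steps, Python scripts to look and compute and a tool call to move; the robot and the scene stay as the last step left them, time stands still between calls to the robot, and variables do not carry over. Pictures are saved under pics/ and viewed, about 12 in all and at most 16, crops included, and the job is handed in when it is done.

Besides the shell and the picture viewer there is one more tool, called after "Request:" as name(argument=value, ...), one argument or row to a line, values as JSON. arm_command: Moves the arm, as the interface text tells. Its arguments: {"type":"object","properties":{"motion":{"type":"array","items":{"type":"array"}}},"required":["motion"]}

```bash
mkdir -p pics; ls; python3 - <<'E'
from cell import robot
import cv2,numpy as np
s=robot.sense();print(s['t'],s['eef_pos'],s['tool_rot'],s['gripper_width'])
for n in('top','side'):
    cv2.imwrite(f'pics/{n}0.png',robot.camera(n))
    c=robot.get_calibration(n);print(n,c)
for q in ['full_arch','half_arch','front_piece','single_tooth','tray_full','tray_half','tray_front','tray_single','jar_wide','jar_tall']:
    if q=='full_arch': robot.camera('top')
    for r in robot.find_in('top',q): print(q,np.round(r['at']),round(r['confidence'],2))
print(robot.sense()['t'])
E
```

```text
pics
0.0 [223.8278397  556.11845131 249.22101596] [-5.97458066e-01 -3.08374654e+00  2.87678152e-03] 85.39541353844427
top {'mtx': array([[550.13031841,   0.        , 311.81599909],
       [  0.        , 550.13031841, 229.47914569],
       [  0.        ,   0.        ,   1.        ]]), 'position': array([ 226.93218987,  -49.62636539, 1355.1653978 ]), 'orientation': array([ 0.15781296, -0.15570575, -1.58019813])}
side {'mtx': array([[591.48504897,   0.        , 328.39553292],
       [  0.        , 591.48504897, 244.84726873],
       [  0.        ,   0.        ,   1.        ]]), 'position': array([  456.26486393, -1069.29244404,   602.32202847]), 'orientation': array([ 1.08048979, -0.01868646, -0.02654856])}
full_arch [ 336. -408.   23.] 0.8
full_arch [ 440. -352.   21.] 0.63
full_arch [ 459. -178.   52.] 0.27
half_arch [432. -63.  21.] 0.62
front_piece [ 589. -326.   23.] 0.64
front_piece [ 664. -323.   23.] 0.51
single_tooth [584. -39.  22.] 0.54
single_tooth [ 586. -176.   34.] 0.18
tray_half [603. 299.   9.] 0.88
tray_front [439. 105.  11.] 0.66
tray_single [597. 130.   7.] 0.55
jar_wide [ 585. -172.   34.] 0.67
jar_wide [602. 303.   6.] 0.57
jar_tall [ 458. -176.   54.] 0.51
0.65
```

View pics/top0.png

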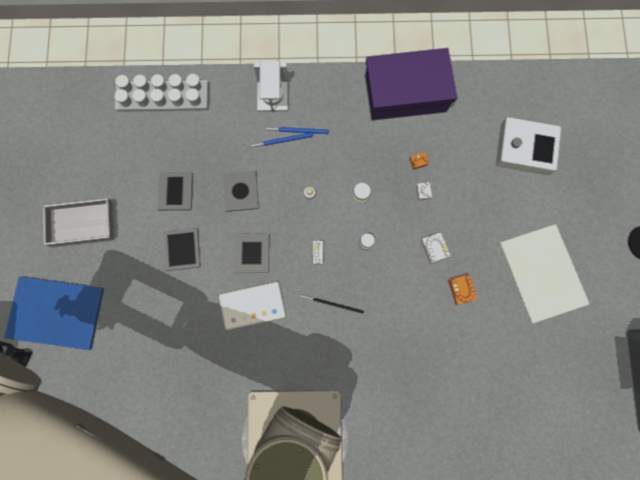

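View pics/side0.png

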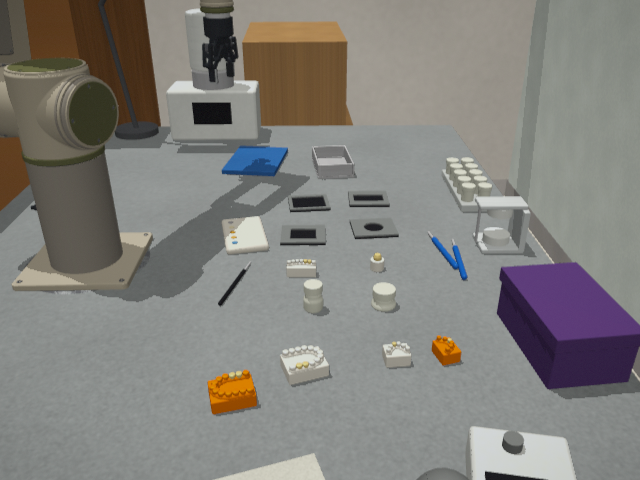

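The top view shows the following:
- **Casts:** white full arch at (437,247), white front piece at (425,190), half arch at (318,251), single tooth at (309,192).
- **Look-alikes:** the orange ones at (463,289) and (419,160), which are not meant.
- **Jars:** wide at (362,190), tall at (367,240).
- **Recesses:** full (182,249), half (175,191), front (252,252), single (240,190).

The side view agrees.

```bash
cat > h.py <<'E'
from cell import robot
import cv2,numpy as np
from scipy.spatial.transform import Rotation as R
def ray(cal,uv,fish=False):
    K=cal['mtx'];uv=np.atleast_2d(uv).astype(float)
    a=(uv[:,0]-K[0,2])/K[0,0];b=(uv[:,1]-K[1,2])/K[1,1]
    if fish:
        r=np.hypot(a,b)+1e-12;d=np.c_[np.sin(r)*a/r,np.sin(r)*b/r,np.cos(r)]
    else: d=np.c_[a,b,np.ones(len(a))]
    return R.from_rotvec(cal['orientation']).apply(d*[1,-1,-1])
def plane(cal,uv,z,fish=False):
    d=ray(cal,uv,fish);p=np.array(cal['position'])
    return (p+d*((z-p[2])/d[:,2])[:,None])[:,:2]
def rect(pts):
    (c,(w,h),a)=cv2.minAreaRect(pts.astype(np.float32))
    if w<h: w,h,a=h,w,a+90
    return np.round(c,1),round(w,1),round(h,1),round((a+90)%180-90,1)   # a: world direction of long side, deg
def rel(x,y,z,jaw,s=None):
    """shift and turn in tool axes to go to TCP x,y,z, pointing down, jaws opening along world direction jaw (deg)"""
    s=s or robot.sense();T=R.from_rotvec(s['tool_rot'])
    cur=np.array(s['eef_pos'])
    best=None
    for j in (jaw,jaw+180):
        t=np.radians(j);ya=np.array([np.cos(t),np.sin(t),0]);za=np.array([0,0,-1.]);xa=np.cross(ya,za)
        w=(T.inv()*R.from_matrix(np.c_[xa,ya,za])).as_rotvec()
        if best is None or np.linalg.norm(w)<np.linalg.norm(best): best=w
    return np.round(T.inv().apply(np.array([x,y,z])-cur),1),np.round(best,3)
E
python3 - <<'E'
from h import *
c=robot.get_calibration('top');im=cv2.imread('pics/top0.png');hsv=cv2.cvtColor(im,cv2.COLOR_BGR2HSV)
white=((hsv[...,2]>135)&(hsv[...,1]<110)).astype(np.uint8);dark=(hsv[...,2]<45).astype(np.uint8)
def m(mask,u,v,z,name):
    n,l,st,ce=cv2.connectedComponentsWithStats(mask)
    sub=l[v-6:v+7,u-6:u+7].ravel();sub=sub[sub>0];k=np.bincount(sub).argmax()
    cs,_=cv2.findContours((l==k).astype(np.uint8),cv2.RETR_EXTERNAL,cv2.CHAIN_APPROX_NONE)
    print(name,st[k][4],*rect(plane(c,cs[0].reshape(-1,2),z)))
for n,u,v in [('full',437,247),('front',425,190),('half',318,251),('single',309,192),('jw',362,190),('jt',367,240)]:
    m(white,u,v,{'jw':36,'jt':52}.get(n,20),n)
for n,u,v in [('full',182,249),('half',175,191),('front',252,252),('single',240,190)]: m(dark,u,v,5,'tray_'+n)
cv2.imwrite('pics/crop1.png',cv2.resize(im[140:310,290:490],None,fx=4,fy=3.5,interpolation=cv2.INTER_CUBIC)[:600])
cw=robot.get_calibration('wrist');print(cw,robot.sense()['eef_pos'])
E
```

```text
full 566 [ 447.7 -355.9] 66.5 55.1 19.2
front 231 [ 594.6 -334. ] 42.5 37.9 5.0
half 458 [441.6 -35.7] 82.8 66.6 -83.7
single 144 [603.4 -46.4] 49.5 31.1 -13.0
jw 1944 [ 541.3 -126.3] 187.4 177.1 74.9
jt 1944 [ 537.5 -125.4] 185.1 175.0 74.9
tray_full 1 [462.8 286.5] 0.0 0.0 0.0
tray_half 337 [606.2 298. ] 65.8 32.8 -0.9Traceback (most recent call last):
  File "<stdin>", line 11, in <module>
  File "<stdin>", line 6, in m
ValueError: attempt to get argmax of an empty sequence
```

```bash
python3 - <<'E'
from h import *
c=robot.get_calibration('top');im=cv2.imread('pics/top0.png');hsv=cv2.cvtColor(im,cv2.COLOR_BGR2HSV)
V=hsv[...,2]
for u,v in [(182,249),(252,252),(240,190),(225,240),(318,251),(335,251)]: print(V[v,u],end=' ')
def m(mask,u,v,z,name,d=6):
    n,l,st,ce=cv2.connectedComponentsWithStats(mask.astype(np.uint8))
    sub=l[v-d:v+d+1,u-d:u+d+1].ravel();sub=sub[sub>0]
    if not len(sub): print(name,'none');return
    k=np.bincount(sub).argmax()
    cs,_=cv2.findContours((l==k).astype(np.uint8),cv2.RETR_EXTERNAL,cv2.CHAIN_APPROX_NONE)
    print(name,st[k][4],*rect(plane(c,cs[0].reshape(-1,2),z)))
for t in (160,180):
  for n,u,v in [('full',437,247),('front',425,190),('half',318,251),('single',309,192),('jw',362,190),('jt',367,240)]:
    m(V>t,u,v,{'jw':36,'jt':52}.get(n,20),n)
for n,u,v in [('full',182,249),('half',175,191),('front',252,252),('single',240,190)]: m(V<42,u,v,5,'tray_'+n,4)
cv2.imwrite('pics/crop1.png',cv2.resize(im[140:310,290:490],None,fx=4,fy=3.5,interpolation=cv2.INTER_CUBIC)[:600])
cw=robot.get_calibration('wrist');print(cw,robot.sense()['eef_pos'])
# next: view pose over casts
print(rel(520,-180,330,90))
E
```

```text
45 49 42 132 183 133 full 491 [ 448.  -354.4] 63.3 50.5 19.1
front 185 [ 593.9 -334. ] 38.6 32.5 5.4
half 222 [441.3 -63. ] 57.2 22.2 -0.9
single 87 [592.6 -44.2] 26.0 25.1 -0.9
jw 209 [ 590.1 -175.8] 39.8 38.5 89.1
jt 142 [ 462.2 -183.5] 31.4 29.3 89.1
full 334 [ 448.8 -356.4] 61.3 44.1 18.6
front 126 [ 593.7 -333.7] 37.6 28.5 4.8
half 138 [441.3 -61.8] 52.2 19.7 -0.9
single 22 [588.6 -42.9] 25.1 14.0 76.2
jw 186 [ 591.3 -175.9] 36.2 34.8 -1.7
jt 123 [ 462.2 -183.5] 29.4 26.5 -1.9
tray_full none
tray_half 224 [606.2 298. ] 65.9 31.1 -1.1
tray_front none
tray_single 16 [614.4 122.6] 15.7 9.1 70.2
{'mtx': array([[371.64829954,   0.        , 319.042871  ],
       [  0.        , 371.64829954, 237.98395221],
       [  0.        ,   0.        ,   1.        ]]), 'position': array([148.39901816, 586.68365185, 374.52307413]), 'orientation': array([-0.28544054, -0.19285295,  1.1756893 ])} [224.10125433 556.58137467 250.30565779]
(array([-549.6, -572.7,  -79.7]), array([ 0.   , -0.   , -0.383]))
```

View pics/crop1.png

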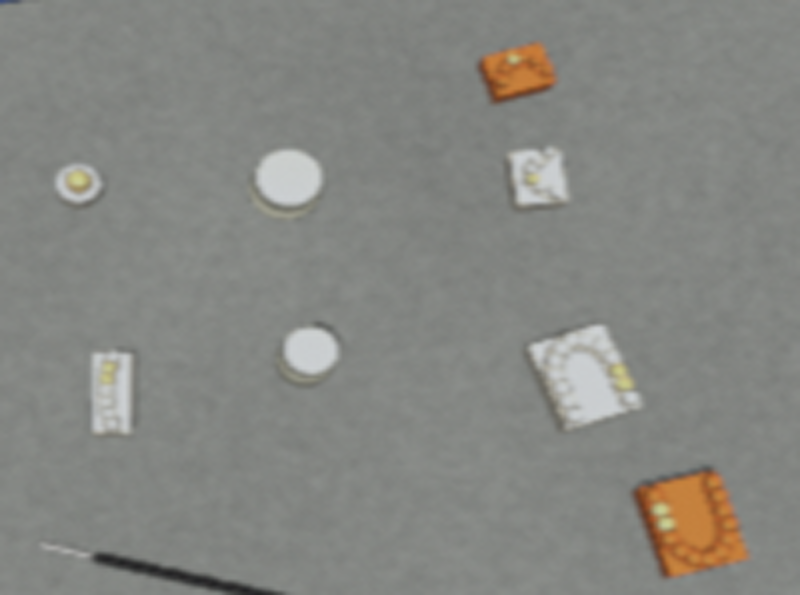

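The crop confirms it: the full arch and front piece that are meant are the white ones, at top-view pixels (437,247) and (425,190). The ones at (463,289) and (419,160) are orange look-alikes. Next is a closer look at the trays with the wrist camera.

```bash
python3 - <<'E'
from h import *
print(rel(520,200,250,90), rel(520,200,250,90)[0]/8)
E
```

```text
(array([-4.077e+02, -2.202e+02,  3.000e-01]), array([ 0.   , -0.   , -0.383])) [-5.09625e+01 -2.75250e+01  3.75000e-02]
```

Request:
arm_command(
  motion=[
    [0,[-51,-28,0],[0,0,-0.05]],
    [0,[-102,-55,0],[0,0,-0.1]],
    [0,[-153,-83,0],[0,0,-0.15]],
    [0,[-204,-110,0],[0,0,-0.2]],
    [0,[-255,-138,0],[0,0,-0.25]],
    [0,[-306,-165,0],[0,0,-0.3]],
    [0,[-357,-193,0],[0,0,-0.35]],
    [0,[-408,-220,0],[0,0,-0.383]],
    [0,[-408,-220,0],[0,0,-0.383]],
    [0,[-408,-220,0],[0,0,-0.383]],
  ],
)

```text
t: 1.9
eef_pos: [520.3, 200.0, 250.2]
tool_rot: [-0.002, -3.141, -0.001]
ft_force: [-1.0, -0.3, 0.1]
gripper_width: 85.5
```

```bash
python3 - <<'E'
from h import *
import json
c=robot.get_calibration('wrist');im=robot.camera('wrist')
cv2.imwrite('pics/w1.png',im);json.dump({k:np.array(v).tolist() for k,v in c.items()},open('w1.json','w'))
s=robot.sense();print(s['t'],s['eef_pos'],s['tool_rot'],c['position'])
for n,p in dict(f=(462,286),h=(606,298),fr=(444,108),s=(600,135)).items():
    pass
print(np.round(plane(c,[[320,240],[0,0],[639,0],[0,479],[639,479]],5,True)))
E
```

```text
1.95 [519.9718943  200.64289784 250.25565561] [ 4.36822211e-04 -3.14123978e+00 -4.98681371e-04] [438.74820129 199.56609034 374.43401298]
[[ 565.  200.]
 [ 233. -218.]
 [ 234.  621.]
 [1296. -724.]
 [1304. 1128.]]
```

View pics/w1.png

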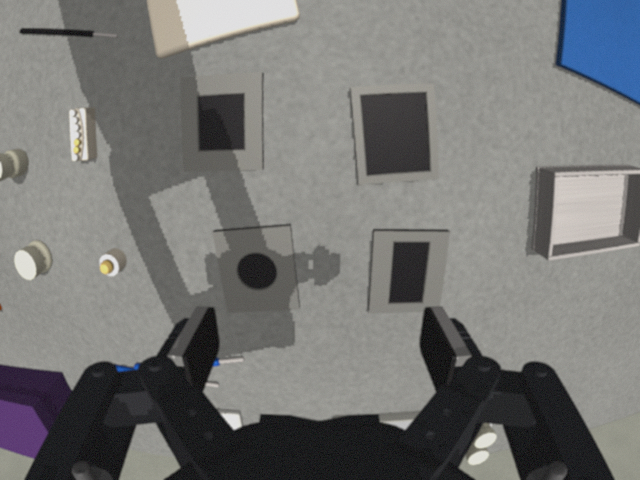

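The wrist view shows all four recesses clear: front (221,122), full (395,133), single (257,270), half (409,272).

```bash
python3 - <<'E'
from h import *
import json
c=json.load(open('w1.json'));c={k:np.array(v) for k,v in c.items()};V=cv2.cvtColor(cv2.imread('pics/w1.png'),cv2.COLOR_BGR2HSV)[...,2]
print([(V[y,x],V[y,x2]) for y,x,x2 in [(122,221,190),(133,395,358),(270,257,225),(272,409,382)]])
for n,u,v,t in [('front',221,122,52),('full',395,133,60),('single',257,270,40),('half',409,272,60)]:
  for dt in (0,8):
    l=cv2.connectedComponentsWithStats((V<t+dt).astype(np.uint8),connectivity=4)[1]
    k=l[v,u]
    if k==0: print(n,'none');continue
    cs,_=cv2.findContours((l==k).astype(np.uint8),cv2.RETR_EXTERNAL,cv2.CHAIN_APPROX_NONE)
    p=max(cs,key=len).reshape(-1,2);print(n,t+dt,*rect(plane(c,p,8,True)))
# casts seen, half & single
p=plane(c,[[70,110],[89,109],[89,160],[72,161],[112,262]],20,True);print(np.round(p))
E
```

```text
[(np.uint8(29), np.uint8(98)), (np.uint8(60), np.uint8(155)), (np.uint8(38), np.uint8(94)), (np.uint8(46), np.uint8(134))]
front 52 [440.7 101.1] 54.0 45.1 -0.8
front 60 [440.5 101.3] 54.9 46.8 -0.5
full none
full 68 [452.7 276.1] 78.5 64.3 5.1
single 40 [599.4 131.5] 40.6 39.2 -89.2
single 48 [599.8 131.2] 40.9 40.6 87.3
half 60 [603.  297.5] 70.4 37.9 -0.6
half 68 [603.2 297.7] 71.0 38.5 -0.6
[[409. -73.]
 [412. -46.]
 [468. -51.]
 [467. -76.]
 [587. -40.]]
```

Request:
arm_command(
  motion=[
    [0,[0,-50,0],[0,0,0]],
    [0,[0,-105,0],[0,0,0]],
    [0,[0,-160,0],[0,0,0]],
    [0,[0,-215,0],[0,0,0]],
    [0,[0,-270,0],[0,0,0]],
    [0,[0,-325,0],[0,0,0]],
    [0,[0,-380,0],[0,0,0]],
    [0,[0,-400,0],[0,0,0]],
    [0,[0,-400,0],[0,0,0]],
    [0,[0,-400,0],[0,0,0]],
  ],
)

```text
t: 3.2
eef_pos: [520.7, -198.0, 250.3]
tool_rot: [0.003, -3.142, -0.001]
ft_force: [0.4, 0.7, 0.4]
gripper_width: 85.5
```

```bash
python3 - <<'E'
from h import *
import json
c=robot.get_calibration('wrist');im=robot.camera('wrist')
cv2.imwrite('pics/w2.png',im);json.dump({k:np.array(v).tolist() for k,v in c.items()},open('w2.json','w'))
s=robot.sense();print(s['t'],s['eef_pos'],s['tool_rot'],c['position'])
E
```

```text
3.25 [ 520.78144125 -198.01365321  250.29414827] [-3.57042548e-03  3.14158977e+00  8.60968687e-04] [ 439.14158669 -198.81473145  374.479695  ]
```

View pics/w2.png

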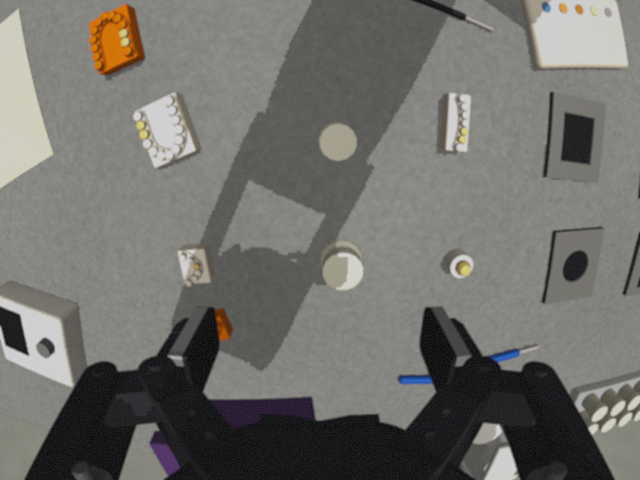

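The wrist view shows white full arch (165,130), front piece (194,266), half arch (458,123) and single tooth (460,265). The jars are at (338,142) and (343,266), and the orange look-alikes at (117,38) and (222,325). I'll fit the cast silhouettes next.

```bash
cat >> h.py <<'E'
def proj(c,P):
    d=R.from_rotvec(c['orientation']).inv().apply(P-np.array(c['position']))*[1,-1,-1]
    th=np.arctan2(np.hypot(d[:,0],d[:,1]),d[:,2]);ph=np.arctan2(d[:,1],d[:,0]);K=c['mtx']
    return np.c_[K[0,2]+K[0,0]*th*np.cos(ph),K[1,2]+K[0,0]*th*np.sin(ph)]
DIM=dict(full=(64,50),half=(58,24),front=(40,32),single=(28,28))
def sil(c,n,x,y,a,z0=0):
    w,h=DIM[n]
    if n=='single':
        t=np.linspace(0,6.28,40);b=np.c_[14*np.cos(t),14*np.sin(t)];tp=b*8/14;zt=34
    else: b=np.array([[1,1],[1,-1],[-1,-1],[-1,1]])*[w/2,h/2];tp=b-np.sign(b)*5;zt=30
    P=np.vstack([np.c_[b,0*b[:,0]],np.c_[b,0*b[:,0]+22],np.c_[tp,0*tp[:,0]+zt]])
    P=R.from_euler('z',a,degrees=True).apply(P)+[x,y,z0]
    return cv2.convexHull((proj(c,P)*16).astype(np.int32))
def fit(c,mask,n,x,y,a,z0=0):
    from scipy.optimize import minimize
    M=cv2.resize(mask.astype(np.uint8),None,fx=2,fy=2,interpolation=cv2.INTER_NEAREST)
    def f(p):
        m=np.zeros_like(M);cv2.fillPoly(m,[((sil(c,n,p[0],p[1],p[2],z0).astype(float)+8)*2-0).astype(np.int32)],1,shift=4)
        return -(m&M).sum()/max((m|M).sum(),1)
    r=min((minimize(f,[x,y,a+d],method='Nelder-Mead',options=dict(initial_simplex=[[x,y,a+d],[x+6,y,a+d],[x,y+6,a+d],[x,y,a+d+8]])) for d in (-6,0,6)),key=lambda r:r.fun)
    return np.round(r.x,1),round(-r.fun,3)
E
python3 - <<'E'
from h import *
import json
c=json.load(open('w2.json'));c={k:np.array(v) for k,v in c.items()};im=cv2.imread('pics/w2.png')
vis=im.copy()
for n,u,v,x,y,a in [('full',165,130,445,-355,19),('front',194,266,592,-332,5),('half',458,123,438,-62,-1),('single',460,265,588,-42,0)]:
    gm=np.full(im.shape[:2],cv2.GC_BGD,np.uint8)
    w=38 if n in('full','half') else 24
    if n=='half': gm[v-36:v+37,u-22:u+23]=cv2.GC_PR_BGD
    else: gm[v-w-4:v+w+5,u-w:u+w+1]=cv2.GC_PR_BGD
    h=cv2.convexHull(sil(c,n,x,y,a)).astype(float)
    m=np.zeros_like(gm);cv2.fillPoly(m,[h.astype(np.int32)],1,shift=4)
    gm[m>0]=cv2.GC_PR_FGD;gm[cv2.erode(m,np.ones((9,9)))>0]=cv2.GC_FGD
    cv2.grabCut(im,gm,None,np.zeros((1,65)),np.zeros((1,65)),6,cv2.GC_INIT_WITH_MASK)
    M=np.isin(gm,(1,3))
    p,s=fit(c,M,n,x,y,a);print(n,p,s)
    vis[M]=vis[M]*0.6+np.array([100,0,0]);cv2.polylines(vis,[sil(c,n,*p)],True,(0,0,255),1,shift=4)
a=cv2.resize(vis[80:300,120:225],None,fx=2.7,fy=2.7);b=cv2.resize(vis[80:300,420:525],None,fx=2.7,fy=2.7)
cv2.imwrite('pics/fit.png',np.hstack([a,b]))
E
```

```text
full [ 521.  -271.  -152.3] -0.0
front [ 608. -286.  -33.] -0.0
half [440.  -4. -47.] -0.0
single [572.9 -17.1 -13.1] -0.0h.py:46: RuntimeWarning: overflow encountered in scalar negative
  return -(m&M).sum()/max((m|M).sum(),1)
```

View pics/fit.png

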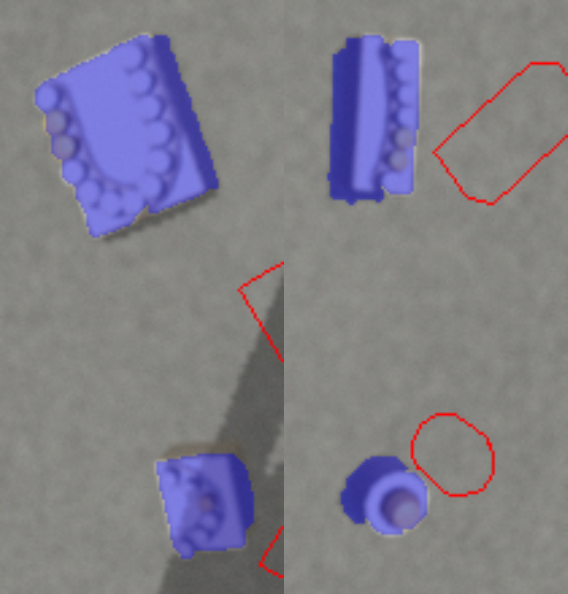

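```bash
sed -i 's/return -(m&M).sum()\/max/return -float((m\&M).sum())\/max/; s/(proj(c,P)\*16)/(proj(c,P)*16)/' h.py
python3 - <<'E'
from h import *
import json
c=json.load(open('w2.json'));c={k:np.array(v) for k,v in c.items()};im=cv2.imread('pics/w2.png')
V=im.max(2)
print(V[125,432:476:1]);print(V[130,170:206]);print(V[262,205:222]);print(V[265,440:476])
vis=im.copy()
for n,x,y,a in [('full',445,-355,19),('front',592,-332,5),('half',438,-62,-1),('single',588,-42,0)]:
    h=sil(c,n,x,y,a);m=np.zeros(V.shape,np.uint8);cv2.fillPoly(m,[h],1,shift=4)
    D=cv2.dilate(m,np.ones((15,15)));bg=np.median(V[(D>0)&(m==0)]) if n!='front' else 150
    M=((V>bg+18)&(D>0)).astype(np.uint8)
    l,st=cv2.connectedComponentsWithStats(M)[1:3];M=l==1+st[1:,4].argmax()
    cs,_=cv2.findContours(M.astype(np.uint8),cv2.RETR_EXTERNAL,cv2.CHAIN_APPROX_NONE)
    M=np.zeros_like(m);cv2.fillPoly(M,[cv2.convexHull(max(cs,key=len))],1)
    p,s=fit(c,M,n,x,y,a);print(n,bg,p,s)
    vis[M>0]=vis[M>0]*0.8+np.array([50,0,0]);cv2.polylines(vis,[sil(c,n,*p)],True,(0,0,255),1,shift=4)
a=cv2.resize(vis[80:300,120:225],None,fx=2.7,fy=2.7);b=cv2.resize(vis[80:300,420:525],None,fx=2.7,fy=2.7)
cv2.imwrite('pics/fit2.png',np.hstack([a,b]))
E
```

```text
[139 141 138 137 130 117  99  94  92  91  91  88  89  93 122 170 197 211
 210 210 210 209 210 210 198 167 148 148 139 123 133 168 194 203 210 209
 196 163 142 136 139 140 135 137]
[210 211 210 210 206 211 207 207 211 208 213 200 163 130 140 155 156 164
 165 140 115 111 107 107 114 120 130 133 131 133 137 134 136 136 134 139]
[162 137 110  90  88  88  90  87  84  92  89  92  94  88  89  86  89]
[112  99  93  90  91  89  90  91  87 110 156 191 209 215 206 175 128 102
 116 137 146 153 157 169 178 187 187 185 178 178 193 206 194 165 138 132]
full 133.0 [ 446.  -358.3   18.5] 0.92
front 150 [ 596.5 -339.5  -13. ] 0.6
half 134.0 [438.  -58.9  -2.8] 0.786
single 134.0 [591.5 -42.4  -7.9] 0.653
```

View pics/fit2.png

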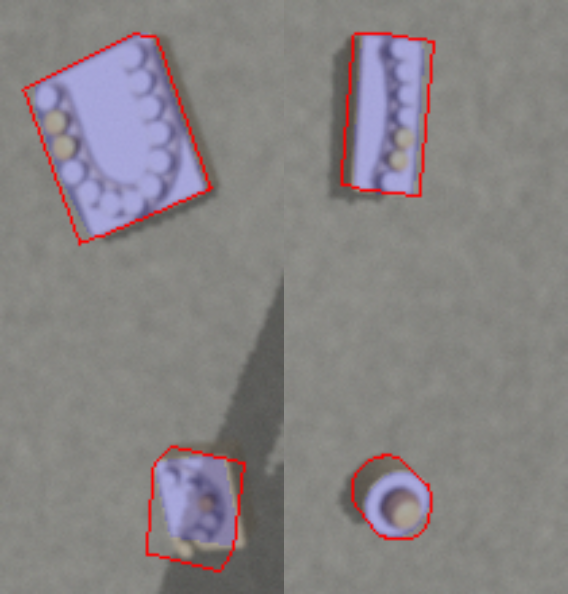

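```bash
python3 - <<'E'
from h import *
import json
c=json.load(open('w2.json'));c={k:np.array(v) for k,v in c.items()}
cr={'full':[(38,88),(135,34),(212,188),(88,240)],'front':[(157,461),(232,455),(244,545),(183,553)],'half':[(355,37),(420,40),(414,193),(346,186)],'single':[(396,474),(428,503),(396,533),(366,503)]}
for n,q in cr.items():
    q=np.array(q,float);off=284 if n in('half','single') else 0
    uv=np.c_[(q[:,0]-off)/2.7+(420 if off else 120)-.3,q[:,1]/2.7+80-.3]
    p=plane(c,uv,22,True);d=np.diff(np.vstack([p,p[:1]]),axis=0)
    print(n,p.mean(0).round(1),'edges',np.hypot(*d.T).round(1),'dir',np.degrees(np.arctan2(d[:,1],d[:,0])).round(1))
E
```

```text
full [ 445.4 -353.7] edges [44.4 65.1 54.5 62. ] dir [ 111.2   25.4  -72.1 -163.6]
front [ 590.1 -331.2] edges [32.1 38.4 27.3 40.4] dir [  94.9    1.1  -80.8 -171.8]
half [438.2 -63.9] edges [25.6 57.  27.3 54.7] dir [ 92.9   0.3 -92.2 178.6]
single [590. -44.] edges [20.7 18.  20.4 16.7] dir [  51.7  -43.7 -131.7  137.1]
```

Request:
arm_command(
  motion=[
    [0,[20,34,20],[0,0,0]],
    [0,[41,68,50],[0,0,0]],
    [0,[62,102,80],[0,0,0]],
    [0,[82,137,110],[0,0,0]],
    [0,[82,137,140],[0,0,0]],
    [0,[82,137,165],[0,0,0]],
    [0,[82,137,165],[0,0,0]],
    [0,[82,137,165],[0,0,0]],
  ],
)

```text
t: 4.25
eef_pos: [439.1, -62.4, 86.4]
tool_rot: [-0.002, 3.14, -0.0]
ft_force: [0.0, 0.6, 0.5]
gripper_width: 85.7
```

```bash
python3 - <<'E'
from h import *
im=robot.camera('wrist');cv2.imwrite('pics/w3.png',im)
s=robot.sense();print(s['t'],s['eef_pos'],s['tool_rot']);print(rel(438.5,-63,25,89.5,s))
c=robot.get_calibration('wrist')
print(proj(c,np.array([[438.5+29*i,-63+12*j,22] for i,j in [(1,1),(1,-1),(-1,-1),(-1,1)]])).round())
print(proj(c,np.array([[590,-44,22.]])).round())
E
```

```text
4.3 [439.43672275 -62.74483787  86.74674794] [-1.29432142e-03  3.13955835e+00 -7.10406899e-04]
(array([ 1.1, -0.2, 61.7]), array([-0.   ,  0.002,  0.01 ]))
[[340. 312.]
 [299. 312.]
 [297. 216.]
 [343. 216.]]
[[344. 446.]]
```

View pics/w3.png

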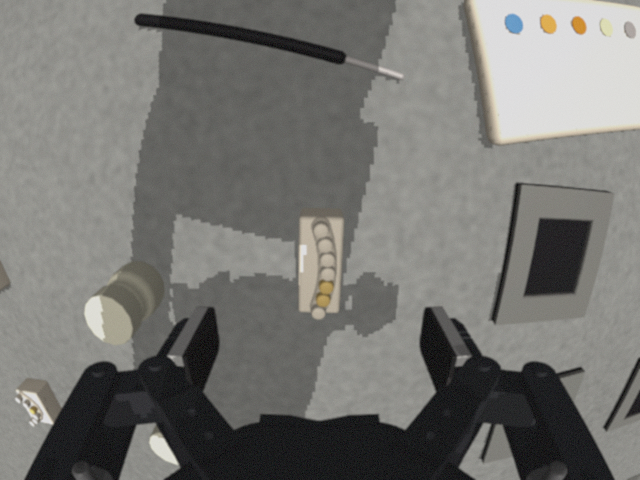

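The predicted corners match the picture: half arch top at (299,217)–(341,312). I'll grasp it.

Request:
arm_command(
  motion=[
    [0,[1,0,30],[0,0,0.01]],
    [0,[1,0,55],[0,0,0.01]],
    [0,[1,0,62],[0,0,0.01]],
    [0,[1,0,62],[0,0,0.01]],
    [255,[1,0,62],[0,0,0.01]],
    [255,[1,0,62],[0,0,0.01]],
    [255,[1,0,62],[0,0,0.01]],
    [255,[1,0,62],[0,0,0.01]],
    [255,[1,0,62],[0,0,0.01]],
    [255,[1,0,62],[0,0,0.01]],
  ],
)

```text
t: 5.55
eef_pos: [438.1, -63.1, 23.9]
tool_rot: [0.015, 3.14, -0.0]
ft_force: [0.2, 0.9, 5.9]
gripper_width: 22.5
```

Request:
arm_command(
  motion=[
    [255,[0,0,-30],[0,0,0]],
    [255,[0,0,-70],[0,0,0]],
    [255,[-5,10,-90],[0,0,0]],
    [255,[-25,55,-90],[0,0,0]],
    [255,[-48,105,-90],[0,0,0]],
    [255,[-71,155,-90],[0,0,0]],
    [255,[-94,205,-90],[0,0,0]],
    [255,[-117,255,-90],[0,0,0]],
    [255,[-140,305,-90],[0,0,0]],
    [255,[-160,350,-85],[0,0,0]],
    [255,[-165,361,-70],[0,0,0]],
    [255,[-165,361,-60],[0,0,0]],
  ],
)

```text
t: 7.05
eef_pos: [605.2, 297.2, 81.6]
tool_rot: [-0.013, -3.14, 0.001]
ft_force: [-0.5, -0.7, -0.8]
gripper_width: 22.6
```

Request:
arm_command(
  motion=[
    [255,[0,0,0],[0,0,0]],
    [255,[0,0,0],[0,0,0]],
  ],
)

```text
t: 7.3
eef_pos: [606.0, 295.5, 83.7]
tool_rot: [-0.017, -3.142, 0.0]
ft_force: [-0.5, 0.4, -0.4]
gripper_width: 22.4
```

```bash
python3 - <<'E'
from h import *
im=robot.camera('wrist');cv2.imwrite('pics/w4.png',im)
s=robot.sense();print(s['t'],s['eef_pos'],s['ft_force'],s['gripper_width'],np.degrees(np.arctan2(*R.from_rotvec(s['tool_rot']).as_matrix()[[1,0],1])));print(rel(603,297.6,28.5,89.4,s))
E
```

```text
7.35 [606.28638066 295.70885445  84.12140327] [-0.68492053 -0.48338153 -0.75653447] 22.509976060041662 89.38074344951724
(array([ 3.4,  1.8, 55.6]), array([ 0.   ,  0.001, -0.   ]))
```

View pics/w4.png

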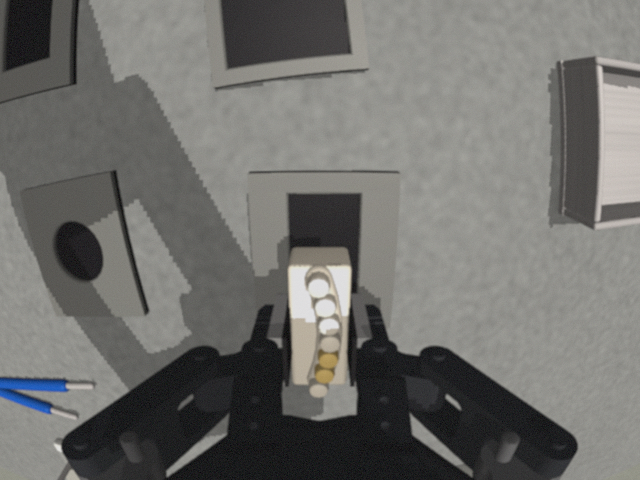

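The half arch is held square above its tray, with the recess at (289–361, 193). Lowering now.

Request:
arm_command(
  motion=[
    [255,[2,1,20],[0,0,0]],
    [255,[3,2,40],[0,0,0]],
    [255,[3,2,48],[0,0,0]],
    [255,[3,2,51],[0,0,0]],
    [255,[3,2,53],[0,0,0]],
    [255,[3,2,54],[0,0,0]],
    [255,[3,2,54],[0,0,0]],
    [255,[3,2,54],[0,0,0]],
  ],
)

```text
t: 8.35
eef_pos: [603.3, 298.6, 29.7]
tool_rot: [0.015, 3.141, 0.0]
ft_force: [0.0, -0.3, -0.1]
gripper_width: 22.7
```

Request:
arm_command(
  motion=[
    [255,[0,0,1],[0,0,0]],
    [255,[0,0,1.5],[0,0,0]],
    [255,[0,0,1.5],[0,0,0]],
  ],
)

```text
t: 8.72
eef_pos: [603.0, 298.5, 28.0]
tool_rot: [0.015, 3.141, -0.0]
ft_force: [-1.4, 0.3, 2.3]
gripper_width: 22.8
```

Request:
arm_command(
  motion=[
    [110,[0,0,0],[0,0,0]],
    [110,[0,0,0],[0,0,0]],
    [100,[0,0,0],[0,0,0]],
    [100,[0,0,-20],[0,0,0]],
    [60,[0,0,-60],[0,0,0]],
    [0,[0,0,-85],[0,0,0]],
    [0,[0,-50,-85],[0,0,0]],
    [0,[4,-105,-85],[0,0,0]],
    [0,[6,-160,-85],[0,0,0]],
    [0,[8,-215,-85],[0,0,0]],
    [0,[10,-270,-80],[0,0,0]],
    [0,[13,-325,-70],[0,0,0]],
  ],
)

```text
t: 10.22
eef_pos: [587.8, -28.2, 100.3]
tool_rot: [0.015, 3.138, -0.001]
ft_force: [0.2, 0.0, -0.5]
gripper_width: 85.3
```

Request:
arm_command(
  motion=[
    [0,[0,-17,5],[0,0,0]],
    [0,[0,-17,8],[0,0,0]],
    [0,[0,-17,8],[0,0,0]],
    [0,[0,-17,8],[0,0,0]],
  ],
)

```text
t: 10.72
eef_pos: [587.0, -41.8, 90.2]
tool_rot: [0.012, 3.141, 0.0]
ft_force: [-0.6, 0.3, 0.4]
gripper_width: 85.6
```

```bash
python3 - <<'E'
from h import *
im=robot.camera('wrist');cv2.imwrite('pics/w5.png',im)
s=robot.sense();print(s['t'],s['eef_pos'],s['ft_force'],s['gripper_width']);print(rel(590,-44,25,90,s))
c=robot.get_calibration('wrist')
print(proj(c,np.array([[590,-44,22.],[576,-44,22],[590,-58,22],[590,-30,22]])).round())
E
```

```text
10.775 [586.96941203 -41.9338557   90.15267686] [-0.74708885 -0.02948521  0.27294714] 85.30945842421957
(array([-3. , -2.1, 65.2]), array([ 0.   ,  0.   , -0.008]))
[[317. 271.]
 [316. 248.]
 [292. 271.]
 [341. 271.]]
```

View pics/w5.png

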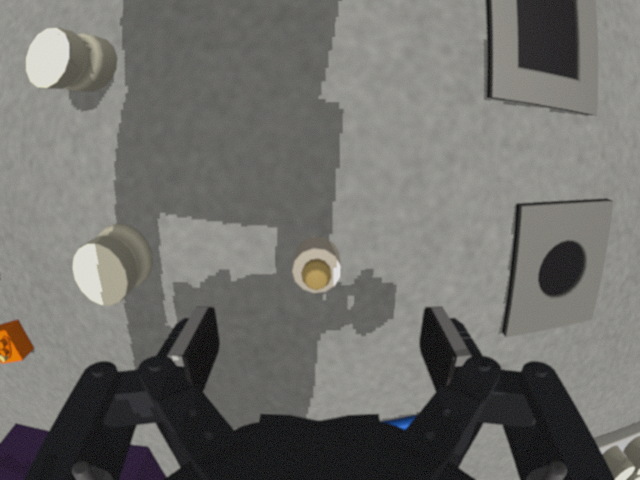

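The single tooth's top disc is centred at (316,271), as predicted (317,271). Grasping.

Request:
arm_command(
  motion=[
    [0,[-2,-1,30],[0,0,0]],
    [0,[-3,-2,55],[0,0,0]],
    [0,[-3,-2,65],[0,0,0]],
    [0,[-3,-2,65],[0,0,0]],
    [255,[-3,-2,65],[0,0,0]],
    [255,[-3,-2,65],[0,0,0]],
    [255,[-3,-2,65],[0,0,0]],
    [255,[-3,-2,65],[0,0,0]],
    [255,[-3,-2,65],[0,0,0]],
    [255,[-3,-2,65],[0,0,0]],
  ],
)

```text
t: 12.02
eef_pos: [590.4, -45.6, 25.8]
tool_rot: [0.016, 3.14, -0.0]
ft_force: [-0.9, 0.3, 7.1]
gripper_width: 25.5
```

Request:
arm_command(
  motion=[
    [255,[0,0,-30],[0,0,0]],
    [255,[0,0,-65],[0,0,0]],
    [255,[-2,40,-70],[0,0,0]],
    [255,[-4,85,-70],[0,0,0]],
    [255,[-7,130,-70],[0,0,0]],
    [255,[-9,165,-60],[0,0,0]],
    [255,[-9,177,-45],[0,0,0]],
    [255,[-9,177,-35],[0,0,0]],
    [255,[-9,177,-30],[0,0,0]],
    [255,[-9,177,-30],[0,0,0]],
    [255,[-9,177,-30],[0,0,0]],
  ],
)

```text
t: 13.4
eef_pos: [600.9, 130.7, 55.3]
tool_rot: [0.017, 3.141, 0.0]
ft_force: [0.1, 0.2, 0.7]
gripper_width: 25.6
```

```bash
python3 - <<'E'
from h import *
im=robot.camera('wrist');cv2.imwrite('pics/w6.png',im)
s=robot.sense();print(s['t'],s['eef_pos'],s['gripper_width']);print(rel(599.6,131.4,31,90,s))
E
```

```text
13.45 [600.90316366 130.8837909   55.45183535] 25.616046767254197
(array([ 1.3,  0.5, 24.5]), array([ 0.   ,  0.001, -0.011]))
```

Request:
arm_command(
  motion=[
    [255,[1,0.5,12],[0,0,0]],
    [255,[1,0.5,20],[0,0,0]],
    [255,[1,0.5,23],[0,0,0]],
    [255,[1,0.5,24],[0,0,0]],
    [255,[1,0.5,25],[0,0,0]],
    [255,[1,0.5,25],[0,0,0]],
  ],
)

```text
t: 14.2
eef_pos: [599.5, 132.1, 30.0]
tool_rot: [0.015, 3.141, 0.0]
ft_force: [-0.3, -0.1, -0.3]
gripper_width: 25.4
```

Request:
arm_command(
  motion=[
    [255,[0,0,0.5],[0,0,0]],
    [255,[0,0,0.5],[0,0,0]],
    [255,[0,0,1],[0,0,0]],
    [255,[0,0,1],[0,0,0]],
  ],
)

```text
t: 14.7
eef_pos: [599.6, 132.1, 29.8]
tool_rot: [0.015, 3.141, 0.0]
ft_force: [-4.7, -0.4, 8.8]
gripper_width: 25.6
```

Request:
arm_command(
  motion=[
    [110,[0,0,-0.5],[0,0,0]],
    [110,[0,0,-0.5],[0,0,0]],
    [100,[0,0,-0.5],[0,0,0]],
    [100,[0,0,-20],[0,0,0]],
    [60,[0,0,-60],[0,0,0]],
    [0,[0,0,-90],[0,0,0]],
    [0,[1,-50,-90],[0,0,0]],
    [0,[3,-105,-90],[0,0,0]],
    [0,[4,-160,-90],[0,0,0]],
    [0,[5,-215,-90],[0,0,0]],
    [0,[6,-270,-90],[0,0,-0.03]],
    [0,[7,-325,-90],[0,0,-0.06]],
  ],
)

```text
t: 16.2
eef_pos: [589.5, -194.9, 120.7]
tool_rot: [-0.08, 3.139, -0.001]
ft_force: [0.9, 0.1, -0.4]
gripper_width: 85.3
```

Request:
arm_command(
  motion=[
    [0,[1,-50,0],[0,0,-0.02]],
    [0,[1,-100,5],[0,0,-0.04]],
    [0,[1,-138,20],[0,0,-0.04]],
    [0,[1,-138,25],[0,0,-0.04]],
    [0,[1,-138,25],[0,0,-0.04]],
    [0,[1,-138,25],[0,0,-0.04]],
  ],
)

```text
t: 16.95
eef_pos: [595.7, -329.7, 94.8]
tool_rot: [-0.144, 3.137, -0.0]
ft_force: [0.4, -0.6, 0.5]
gripper_width: 85.5
```

```bash
python3 - <<'E'
from h import *
im=robot.camera('wrist');cv2.imwrite('pics/w7.png',im)
s=robot.sense();print(s['t'],s['eef_pos'],s['ft_force'],s['gripper_width']);print(rel(591,-331.5,25,96,s))
c=robot.get_calibration('wrist')
q=R.from_euler('z',6,degrees=True).apply([[20*i,16*j,22] for i,j in [(1,1),(1,-1),(-1,-1),(-1,1)]])+[591,-331.5,0]
print(proj(c,q).round())
E
```

```text
17.0 [ 595.77796614 -329.74016046   94.90899058] [ 0.44180213 -0.13714881 -0.3300761 ] 85.34106155078773
(array([ 5. , -1.3, 69.9]), array([-0.001,  0.001, -0.013]))
[[346. 286.]
 [291. 287.]
 [288. 222.]
 [346. 221.]]
```

View pics/w7.png

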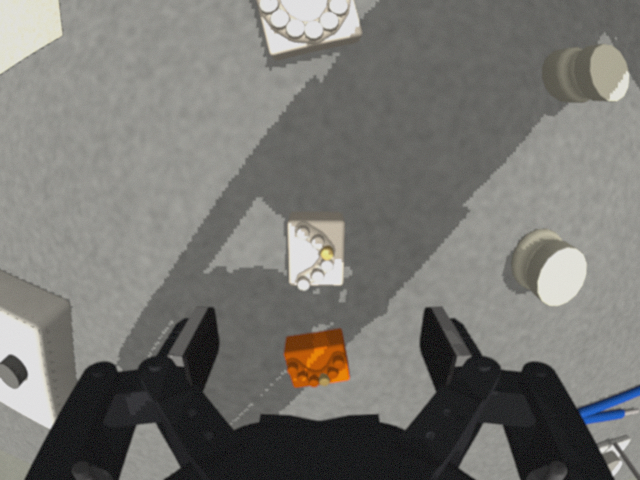

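The white front piece is at (288–345, 220–286), within a pixel or two of the prediction. The orange look-alike at (318,358) stays clear of the fingers. Grasping.

Request:
arm_command(
  motion=[
    [0,[4,-2,30],[0,0,-0.01]],
    [0,[5,-2,58],[0,0,-0.01]],
    [0,[5,-2,69],[0,0,-0.01]],
    [0,[5,-2,69],[0,0,-0.01]],
    [255,[5,-2,69],[0,0,-0.01]],
    [255,[5,-2,69],[0,0,-0.01]],
    [255,[5,-2,69],[0,0,-0.01]],
    [255,[5,-2,69],[0,0,-0.01]],
    [255,[5,-2,69],[0,0,-0.01]],
    [255,[5,-2,69],[0,0,-0.01]],
  ],
)

```text
t: 18.25
eef_pos: [591.1, -333.7, 26.1]
tool_rot: [-0.157, 3.136, -0.002]
ft_force: [-0.5, 0.5, 6.0]
gripper_width: 30.4
```

```bash
python3 - <<'E'
from h import *
s=robot.sense();print(s['t'],s['eef_pos'],s['ft_force'],s['gripper_width'])
s['eef_pos'][2];print(rel(440.6,101.2,100,89.4,s),rel(520,-150,130,93,s),rel(591,-331,130,96,s))
E
```

```text
18.25 [ 591.0778213  -333.73200987   26.060096  ] [-0.49515767  0.46708477  5.95079654] 30.444030573237608
(array([106.1, 447.7, -74.7]), array([-0.001,  0.002,  0.111])) (array([  52.2,  189.8, -104.3]), array([-0.001,  0.002,  0.048])) (array([  -0.4,    2.6, -103.9]), array([-0.001,  0.002, -0.005]))
```

Request:
arm_command(
  motion=[
    [255,[0,0,-30],[0,0,0]],
    [255,[0,0,-80],[0,0,0]],
    [255,[2,15,-105],[0,0,0]],
    [255,[12,55,-105],[0,0,0.01]],
    [255,[24,105,-105],[0,0,0.03]],
    [255,[36,155,-105],[0,0,0.04]],
    [255,[48,205,-105],[0,0,0.05]],
    [255,[60,255,-105],[0,0,0.07]],
    [255,[72,305,-105],[0,0,0.08]],
    [255,[84,355,-105],[0,0,0.1]],
    [255,[96,405,-100],[0,0,0.11]],
    [255,[106,445,-80],[0,0,0.111]],
  ],
)

```text
t: 19.75
eef_pos: [440.5, 100.7, 105.7]
tool_rot: [0.016, 3.139, 0.001]
ft_force: [1.3, 0.1, 0.1]
gripper_width: 30.3
```

Request:
arm_command(
  motion=[
    [255,[0,3,20],[0,0,0]],
    [255,[0,3,35],[0,0,0]],
    [255,[0,3,40],[0,0,0]],
    [255,[0,3,40],[0,0,0]],
    [255,[0,3,40],[0,0,0]],
  ],
)

```text
t: 20.38
eef_pos: [441.1, 101.6, 65.5]
tool_rot: [0.018, 3.14, 0.0]
ft_force: [-0.5, -0.7, -0.5]
gripper_width: 30.2
```

```bash
python3 - <<'E'
from h import *
s=robot.sense();print(s['t'],s['eef_pos'],s['ft_force'],s['gripper_width']);print(rel(440.6,101.2,30.5,89.4,s))
E
```

```text
20.375 [441.09815592 101.58033242  65.52990131] [-0.54178313 -0.71418696 -0.45826068] 30.20515494034417
(array([ 0.5, -0.4, 35. ]), array([ 0.   ,  0.001, -0.001]))
```

Request:
arm_command(
  motion=[
    [255,[0.5,-0.5,18],[0,0,0]],
    [255,[0.5,-0.5,28],[0,0,0]],
    [255,[0.5,-0.5,32],[0,0,0]],
    [255,[0.5,-0.5,34],[0,0,0]],
    [255,[0.5,-0.5,35],[0,0,0]],
    [255,[0.5,-0.5,35.5],[0,0,0]],
    [255,[0.5,-0.5,35.5],[0,0,0]],
  ],
)

```text
t: 21.25
eef_pos: [440.2, 101.5, 30.0]
tool_rot: [0.017, 3.141, 0.0]
ft_force: [-2.2, -0.7, 5.4]
gripper_width: 30.3
```

Request:
arm_command(
  motion=[
    [110,[0,0,-0.5],[0,0,0]],
    [110,[0,0,-0.5],[0,0,0]],
    [100,[0,0,-0.5],[0,0,0]],
    [100,[0,0,-20],[0,0,0]],
    [60,[0,0,-60],[0,0,0]],
    [0,[0,0,-95],[0,0,0]],
    [0,[-1,-50,-95],[0,0,0]],
    [0,[-2,-105,-95],[0,0,-0.05]],
    [0,[-3,-160,-95],[0,0,-0.1]],
    [0,[-4,-215,-95],[0,0,-0.15]],
    [0,[-5,-270,-95],[0,0,-0.2]],
    [0,[-6,-325,-95],[0,0,-0.25]],
  ],
)

```text
t: 22.75
eef_pos: [442.1, -225.5, 124.4]
tool_rot: [-0.377, 3.118, -0.0]
ft_force: [1.4, 1.3, -0.4]
gripper_width: 85.4
```

```bash
python3 - <<'E'
from h import *
s=robot.sense();print(s['t'],s['eef_pos']);print(rel(446,-355.5,95,109,s))
E
```

```text
22.75 [ 442.11706258 -225.48386558  124.39134352]
(array([  27.2, -127.2,   29.4]), array([-0.   ,  0.   , -0.091]))
```

Request:
arm_command(
  motion=[
    [0,[10,-50,0],[0,0,-0.04]],
    [0,[21,-100,5],[0,0,-0.09]],
    [0,[27,-127,20],[0,0,-0.09]],
    [0,[27,-127,29],[0,0,-0.09]],
    [0,[27,-127,29],[0,0,-0.09]],
    [0,[27,-127,29],[0,0,-0.09]],
  ],
)

```text
t: 23.5
eef_pos: [446.9, -352.0, 95.6]
tool_rot: [0.516, -3.098, 0.001]
ft_force: [0.5, -0.4, -0.4]
gripper_width: 85.4
```

```bash
python3 - <<'E'
from h import *
im=robot.camera('wrist');cv2.imwrite('pics/w8.png',im)
s=robot.sense();print(s['t'],s['eef_pos'],s['gripper_width']);print(rel(446,-355.5,25,109,s))
c=robot.get_calibration('wrist')
q=R.from_euler('z',19,degrees=True).apply([[32*i,25*j,22] for i,j in [(1,1),(1,-1),(-1,-1),(-1,1)]])+[446,-355.5,0]
print(proj(c,q).round())
E
```

```text
23.55 [ 447.06964315 -352.16782778   95.89352587] 85.27133897911948
(array([ 2.1, -2.7, 70.9]), array([-0.001, -0.   , -0.002]))
[[357. 308.]
 [275. 308.]
 [270. 205.]
 [361. 205.]]
```

View pics/w8.png

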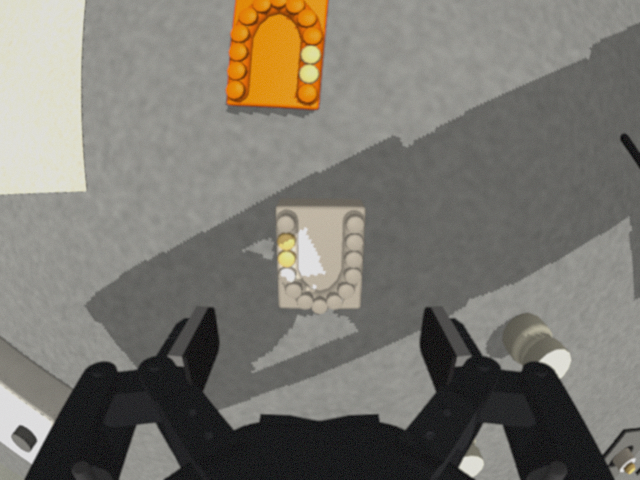

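The white full arch is at (276–365, 206–309), about 2.5 mm to the right of the prediction along the jaw axis. I'll correct for that and grasp; the orange one at (277,50) is clear.

Request:
arm_command(
  motion=[
    [0,[2,0,30],[0,0,0]],
    [0,[2,0,58],[0,0,0]],
    [0,[2,0,70],[0,0,0]],
    [0,[2,0,70],[0,0,0]],
    [255,[2,0,70],[0,0,0]],
    [255,[2,0,70],[0,0,0]],
    [255,[2,0,70],[0,0,0]],
    [255,[2,0,70],[0,0,0]],
    [255,[2,0,70],[0,0,0]],
  ],
)

```text
t: 24.68
eef_pos: [446.1, -354.1, 27.0]
tool_rot: [-0.512, 3.099, -0.005]
ft_force: [-0.9, 0.9, 7.2]
gripper_width: 48.7
```

```bash
python3 - <<'E'
from h import *
s=robot.sense();print(s['t'],s['eef_pos'],s['ft_force'],s['gripper_width'])
print(rel(452.7,276.1,100,95.1,s),rel(446,-353,130,109,s),rel(449,-50,150,102,s))
E
```

```text
24.675 [ 446.10178202 -354.14677152   27.03033773] [-0.93333051  0.86268814  7.19943435] 48.74565198467524
(array([-208.9,  594.4,  -75.1]), array([-0.003,  0.   ,  0.238])) (array([  -0.2,    0.8, -103. ]), array([-0.003, -0.   , -0.004])) (array([-100.5,  286.6, -124. ]), array([-0.003, -0.   ,  0.118]))
```

Request:
arm_command(
  motion=[
    [255,[0,0,-30],[0,0,0]],
    [255,[0,0,-80],[0,0,0]],
    [255,[-3,10,-115],[0,0,0]],
    [255,[-18,50,-124],[0,0,0.02]],
    [255,[-35,100,-124],[0,0,0.04]],
    [255,[-52,147,-124],[0,0,0.06]],
    [255,[-68,194,-124],[0,0,0.08]],
    [255,[-84,240,-124],[0,0,0.1]],
    [255,[-100,286,-124],[0,0,0.12]],
    [255,[-117,332,-124],[0,0,0.14]],
    [255,[-133,378,-124],[0,0,0.16]],
    [255,[-150,425,-124],[0,0,0.18]],
  ],
)

```text
t: 26.18
eef_pos: [450.5, 99.2, 149.1]
tool_rot: [0.23, -3.133, 0.002]
ft_force: [1.1, -0.5, -1.2]
gripper_width: 48.8
```

```bash
python3 - <<'E'
from h import *
s=robot.sense();print(s['t'],s['eef_pos'],s['gripper_width'])
print(rel(452.7,276.1,100,95.1,s))
E
```

```text
26.175 [450.5158232   99.15379592 149.09647496] 48.754822663239615
(array([-28. , 174.8,  48.8]), array([-0.001, -0.001,  0.057]))
```

Request:
arm_command(
  motion=[
    [255,[-8,50,0],[0,0,0.02]],
    [255,[-16,100,0],[0,0,0.04]],
    [255,[-24,150,10],[0,0,0.055]],
    [255,[-28,175,35],[0,0,0.057]],
    [255,[-28,175,60],[0,0,0.057]],
    [255,[-28,175,80],[0,0,0.057]],
    [255,[-28,175,80],[0,0,0.057]],
    [255,[-28,175,80],[0,0,0.057]],
  ],
)

```text
t: 27.18
eef_pos: [453.1, 274.9, 69.4]
tool_rot: [0.142, -3.138, 0.001]
ft_force: [0.3, 0.4, -0.8]
gripper_width: 48.5
```

```bash
python3 - <<'E'
from h import *
im=robot.camera('wrist');cv2.imwrite('pics/w9.png',im)
s=robot.sense();print(s['t'],s['eef_pos'],s['gripper_width'])
print(rel(452.7,276.1,31,95.1,s))
E
```

```text
27.225 [453.39897315 275.00602746  69.77046684] 48.46968446640371
(array([ 0.6,  1.2, 38.8]), array([-0.001,  0.   ,  0.001]))
```

View pics/w9.png

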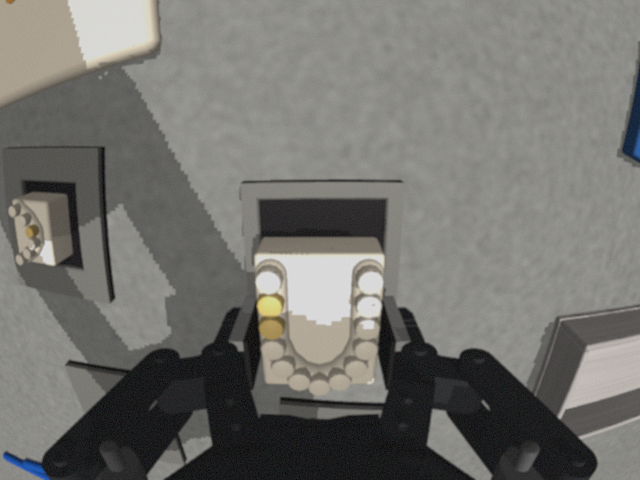

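The full arch is held square with its recess, whose edges are at u 259–386. Lowering.

Request:
arm_command(
  motion=[
    [255,[0.5,1,20],[0,0,0]],
    [255,[0.5,1,31],[0,0,0]],
    [255,[0.5,1,35.5],[0,0,0]],
    [255,[0.5,1,37.5],[0,0,0]],
    [255,[0.5,1,38],[0,0,0]],
    [255,[0.5,1,38.5],[0,0,0]],
    [255,[0.5,1,38.5],[0,0,0]],
  ],
)

```text
t: 28.1
eef_pos: [452.2, 275.8, 31.0]
tool_rot: [0.142, -3.137, 0.002]
ft_force: [-4.7, -2.3, 7.3]
gripper_width: 48.6
```

Request:
arm_command(
  motion=[
    [50,[0,0,-0.5],[0,0,0]],
    [50,[0,0,-0.5],[0,0,0]],
    [40,[0,0,-0.5],[0,0,0]],
    [30,[0,0,-20],[0,0,0]],
    [0,[0,0,-60],[0,0,0]],
    [0,[0,0,-110],[0,0,0]],
    [0,[-25,-25,-160],[0,0,0.03]],
    [0,[-50,-50,-200],[0,0,0.06]],
    [0,[-72,-70,-220],[0,0,0.09]],
    [0,[-72,-70,-220],[0,0,0.09]],
    [0,[-72,-70,-220],[0,0,0.09]],
  ],
)

```text
t: 29.48
eef_pos: [529.4, 212.8, 248.7]
tool_rot: [0.001, -3.138, 0.002]
ft_force: [0.1, 0.9, 0.4]
gripper_width: 85.4
```

```bash
python3 - <<'E'
from h import *
c=robot.get_calibration('wrist');im=robot.camera('wrist')
t=robot.camera('top');cv2.imwrite('pics/top9.png',t)
s=robot.sense();print(s['t'],s['eef_pos'])
for n,x,y,a in [('front',440.6,101.2,-.6),('full',452.7,276.1,5.1),('single',599.6,131.4,0),('half',603,297.6,-.6)]:
    w,h=dict(front=(56,48),full=(80,66),half=(74,40),single=(44,44))[n]
    def q(w,h,z):
        if n=='single': tt=np.linspace(0,6.28,40);b=np.c_[w/2*np.cos(tt),w/2*np.sin(tt),0*tt]
        else: b=np.array([[1,1,0],[1,-1,0],[-1,-1,0],[-1,1,0]])*[w/2,h/2,0]
        return (proj(c,R.from_euler('z',a,degrees=True).apply(b)+[x,y,z])*16).astype(np.int32)
    cv2.polylines(im,[q(w,h,8)],True,(0,255,0),1,shift=4);cv2.polylines(im,[q(*DIM[n],26)],True,(0,0,255),1,shift=4)
big=cv2.resize(im[40:340,150:470],None,fx=1.85,fy=1.85,interpolation=cv2.INTER_CUBIC)
cv2.imwrite('pics/w10.png',big)
a=cv2.imread('pics/top0.png')[140:320,290:490];b=t[140:320,290:490]
d=cv2.absdiff(a,b).max(2);print('jar diffs',[d[190-140-15:190-140+15,362-290-15:362-290+15].mean(),d[240-155:240-125,367-305:367-275].mean()])
E
```

```text
29.575 [528.88276586 213.18168557 248.27851303]
jar diffs [np.float64(1.0766666666666667), np.float64(1.0333333333333334)]
```

View pics/w10.png

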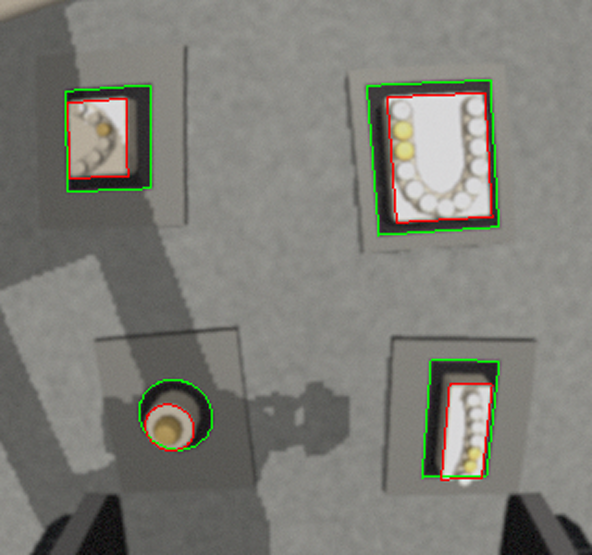

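View pics/top9.png

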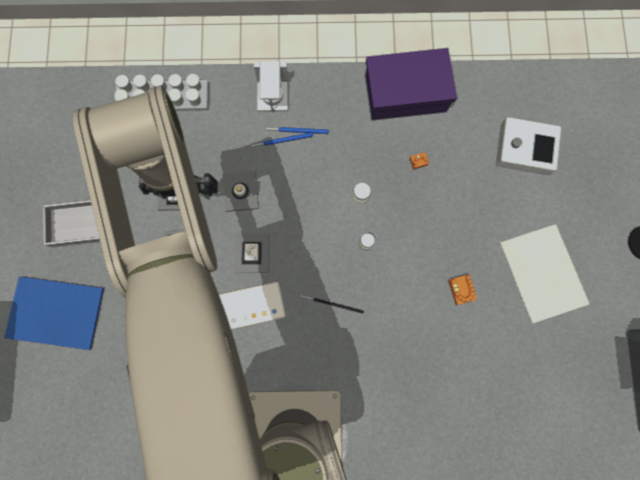

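The casts lie on the expected outlines (red), centred and square in their recesses (green), and both jars and the orange look-alikes are unmoved in the top view. Handing in.

```bash
python3 -c "
from cell import robot
print(robot.finish_job())"
```

```text
the job is handed in; nothing more can be done
None
```

All four plaster casts are in their matching trays, and the job was handed in after about 30 s of robot time. Each cast was gripped by its base, lowered until the wrist felt light contact (2–9 N) and then released. None was dropped or tipped.

- **Fit in the trays:** in the last wrist picture, all four casts lie on the outlines I predicted at recess-floor height. They look centred within about 2 mm, square with their recesses and upright.
- **Jars:** the top camera showed no change where the two powder jars stand, and the orange look-alikes were not touched.
- **Corrections and slips:** my first silhouette fits were thrown off by shadows and a sign error. I replaced them with corner measurements, which the close-up views confirmed to within 1–3 mm. The full arch was about 2.5 mm off its predicted position, and I corrected that before gripping it.

The final top view did not show the full and half trays, because the arm was in the way. Their check rests on the wrist picture and the contact readings. No check failed at the end.

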